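# Line up the hole saws by size on their storage board

## Robot

A 7-joint arm with a two-finger parallel gripper is mounted at the origin on the work surface; the furniture and walls round the work are solid. World frame = base frame: x ahead of the robot, y to its left, z up, the work surface at z = 0. Lengths are in m, angles in rad, forces in N, time in s.
With the tool pointing down it reaches from about 0.4 to 0.85 m from the base axis. Payload 10.4 kg.
Tool frame: the origin (TCP) lies at the very end of the fingers, on their centre line; the grasp point (between the pads) lies 19 mm behind it; z points along the fingers, y is the line along which they close (so a half turn about z gives the same grasp; the last joint's range is limited). The gripper opens to 85 mm and grips with 20 to 120 N. Pads are 22 mm wide; open, the fingers measure 114 mm over their backs; the gripper's body (76 mm by 85 mm) begins 54 mm behind the grasp point. The pads swing forward as they close: fully open they stand 13 mm farther back than shut.
Start: joints at [1.193, 0.332, -0.065, 1.46, 0.022, 1.35, -0.088], TCP at [0.217, -0.586, 0.21] pointing down, gripper open.
Joint ranges: [-2.6, 2.6], [-0.5, 2.12], [-1.47, 1.34], [0.16, 2.42], [-1.27, 4.41], [0.06, 2.06], [-2.6, 2.6]. Speed limits (rad/s): [2.22, 2.22, 2.79, 2.79, 3.14, 3.14, 3.14].

## Interface

Orientations are given as a unit quaternion [x, y, z, w].
In Python, from workcell import manip, optics gives the robot as it stands.
- The arm moves only by the tool jog_arm, never from a script. Its arguments are lists of equal length, an entry for each row: "dr": the turn, a rotation vector about the tool's x, y, z normalised to -1 to 1, where 1 is 4 degrees, a list of three; "translation": the shift along the tool's x, y, z normalised to -1 to 1, where 1 is 0.025 m, a list of three; "jaw": the opening, from 0 (shut) to 1 (fully open). A call has 1 to 10 rows; each row shifts and turns the commanded pose from where the row before left it, along the tool's axes as they then stand; what a row does not reach is not made up. A row lasts 1/10 s, in which the tool goes at most 50 mm and 8.59 degrees, less where a joint would pass 70% of its speed; a pose out of reach is approached as far as the arm can. A call with a number of a shift or a turn outside -1 to 1 is refused whole. A call with a gripper value outside its range is refused whole. The fingers move at their own pace and stop on an object; "squeeze" is the grip in N (left out, the last holds). Time passes only in rows, so rows that do not move let the fingers close. It gives the time, the measured TCP pose, the force, the opening and the grip force at its end, in the units of the state.
- manip.get_obs(): the state, without advancing time (a new reading comes with each control period).
- optics.camera(name): name is "scene" or "top" or "wrist"; returns a dict with "color" (480x640x3 uint8, red, green, blue), "mtx" (3x3 intrinsics, pixels), "R" (3x3) and "t" (3): a world point X has camera coordinates R X + t. Camera axes: x right, y down, z forward; pixel columns grow to the right and rows downward; lengths in m; the calibration is good to about 2 mm. A picture is of the moment at which its call begins. There is no depth.
- manip.hand_in(): hands the job in; it is judged then, once.
The state is a dict: "clock": time; "joint_pos": joint angles; "joint_velocities": joint speeds; "tau": joint torques, N m; "position": TCP position; "ee_rot": TCP orientation; "ft_force": force on the tool from outside, world axes, zero at the start; "torque": the same for the moment, N m; "grip_width": opening from 0.0 (shut) to 1.0 (fully open); "grasp_force": force on a finger pad.
Only numpy, scipy, OpenCV 4.12 (cv2) and the standard library are available. Lean on these libraries where they do the work, as an engineer would, in place of code of your own. Each camera call takes 0.05 s, during which the arm holds its last target. There are 200 camera calls.

## Task

Put the four blue hole saws away on the storage board, one standing upright, teeth down, in the middle of each white pad, in order of size: the smallest on the pad next to the red peg, then each next larger one along the row, to the largest next to the black peg.

Things in the scene. Friction and masses are not known exactly. Their poses are not given: they have to be found in the camera images.
- holesaw_24: loose blue hole saw, a cup 24 mm in diameter and 40 mm high standing upright on its steel teeth, closed end up, with a steel boss of 17 mm diameter and 6 mm height on top (46 mm over all; collides as a solid). Origin: centre of its underside, z up. Starts on the table in front of the board; grasp it across its diameter from above
- holesaw_34: loose blue hole saw, a cup 34 mm in diameter and 40 mm high standing upright on its steel teeth, closed end up, with a steel boss of 17 mm diameter and 6 mm height on top (46 mm over all; collides as a solid). Origin: centre of its underside, z up. Starts on the table in front of the board; grasp it across its diameter from above
- holesaw_45: loose blue hole saw, a cup 45 mm in diameter and 40 mm high standing upright on its steel teeth, closed end up, with a steel boss of 17 mm diameter and 6 mm height on top (46 mm over all; collides as a solid). Origin: centre of its underside, z up. Starts on the table in front of the board; grasp it across its diameter from above
- holesaw_58: loose blue hole saw, a cup 58 mm in diameter and 40 mm high standing upright on its steel teeth, closed end up, with a steel boss of 17 mm diameter and 6 mm height on top (46 mm over all; collides as a solid). Origin: centre of its underside, z up. Starts on the table in front of the board; grasp it across its diameter from above
- mark_0: fixed round white pad with a dark ring on it, 64 mm in diameter and 3 mm thick, on a plywood board (100 mm wide, 400 mm long, 10 mm thick) that lies on the table. Four such pads make a straight row 80 mm apart, mark_0 to mark_3 in turn along the board. Origin: centre of its underside, so its top is 3 mm above it (13 mm above the table); y along the row, towards mark_0, x across the row
- mark_1: fixed round white pad with a dark ring on it, 64 mm in diameter and 3 mm thick, on a plywood board (100 mm wide, 400 mm long, 10 mm thick) that lies on the table. Four such pads make a straight row 80 mm apart, mark_0 to mark_3 in turn along the board. Origin: centre of its underside, so its top is 3 mm above it (13 mm above the table); y along the row, towards mark_0, x across the row
- mark_2: fixed round white pad with a dark ring on it, 64 mm in diameter and 3 mm thick, on a plywood board (100 mm wide, 400 mm long, 10 mm thick) that lies on the table. Four such pads make a straight row 80 mm apart, mark_0 to mark_3 in turn along the board. Origin: centre of its underside, so its top is 3 mm above it (13 mm above the table); y along the row, towards mark_0, x across the row
- mark_3: fixed round white pad with a dark ring on it, 64 mm in diameter and 3 mm thick, on a plywood board (100 mm wide, 400 mm long, 10 mm thick) that lies on the table. Four such pads make a straight row 80 mm apart, mark_0 to mark_3 in turn along the board. Origin: centre of its underside, so its top is 3 mm above it (13 mm above the table); y along the row, towards mark_0, x across the row
- red_peg: fixed red round peg, 22 mm in diameter, 26 mm high, on the board at one end of the row, in line with the pads and 55 mm from the centre of the nearest; the red one may be at either end, the black one at the other. Origin: centre of its foot, on the board's top
- black_peg: fixed black round peg, 22 mm in diameter, 26 mm high, on the board at one end of the row, in line with the pads and 55 mm from the centre of the nearest; the red one may be at either end, the black one at the other. Origin: centre of its foot, on the board's top

How it is judged:
By the outcome, as a careful person would: the job done as asked, in the order asked, and still so for the second after the job is handed in, with the robot touching nothing.
It also fails if it takes over 112 s, if anything falls off the work surface, if the arm or the gripper's body presses on something with over 40 N, if the wrist force passes 120 N, or if a joint passes its speed limit or range.

## Working session

There is one attempt and no reset: what is moved stays moved. The work goes in short steps, Python scripts to look and compute and a tool call to move; the robot and the scene stay as the last step left them, time stands still between calls to the robot, and variables do not carry over. Pictures are saved under pics/ and viewed, at most 14 in all, crops included, and the job is handed in when it is done.

Besides the shell and the picture viewer there is one more tool, called by a JSON object that holds its "method" and its "body", one argument or row to a line. jog_arm: Moves the arm, as the interface text tells. Scaled input: -1 to 1 covers 0.025 m each way for a shift and 4 degrees each way for a turn. Its arguments: {"type":"object","properties":{"dr":{"type":"array","items":{"type":"array","items":{"type":"number"}}},"translation":{"type":"array","items":{"type":"array","items":{"type":"number"}}},"jaw":{"type":"array","items":{"type":"number"}},"squeeze":{"type":"number"}},"required":["dr","translation","jaw"]}

```bash
mkdir -p pics; python3 - <<'E'
from workcell import manip, optics
import cv2,numpy as np
o=manip.get_obs(); print({k:np.round(v,3) for k,v in o.items()})
for n in ["top","scene"]:
    c=optics.camera(n); cv2.imwrite(f"pics/{n}0.png",c["color"][:,:,::-1]); np.savez(f"{n}0.npz",**c)
    print(n,np.round(c["mtx"],1).tolist(),np.round(c["R"],3).tolist(),np.round(c["t"],3))
E
```

```text
{'clock': np.float64(0.0), 'joint_pos': array([ 1.193,  0.333, -0.065,  1.461,  0.022,  1.35 , -0.088]), 'joint_velocities': array([-0.   ,  0.001,  0.002,  0.   ,  0.001, -0.   , -0.001]), 'tau': array([-0.0000e+00, -6.2545e+01,  4.9000e-02, -3.9161e+01,  1.6000e-02,
        1.0000e-02, -0.0000e+00]), 'position': array([ 0.217, -0.586,  0.21 ]), 'ee_rot': array([ 0.984,  0.177, -0.   , -0.001]), 'ft_force': array([0.692, 0.408, 0.491]), 'torque': array([-0.02 ,  0.012,  0.078]), 'grasp_force': np.float64(0.0), 'grip_width': np.float64(1.005)}
top [[571.0, 0.0, 314.6], [0.0, 571.0, 247.8], [0.0, 0.0, 1.0]] [[-0.01, -1.0, -0.003], [-0.996, 0.01, -0.088], [0.088, 0.002, -0.996]] [0.001 0.541 0.995]
scene [[438.4, 0.0, 317.6], [0.0, 438.4, 237.3], [0.0, 0.0, 1.0]] [[0.615, -0.788, -0.015], [-0.623, -0.474, -0.622], [0.483, 0.392, -0.783]] [-0.321  0.377  0.61 ]
```

View pics/top0.png

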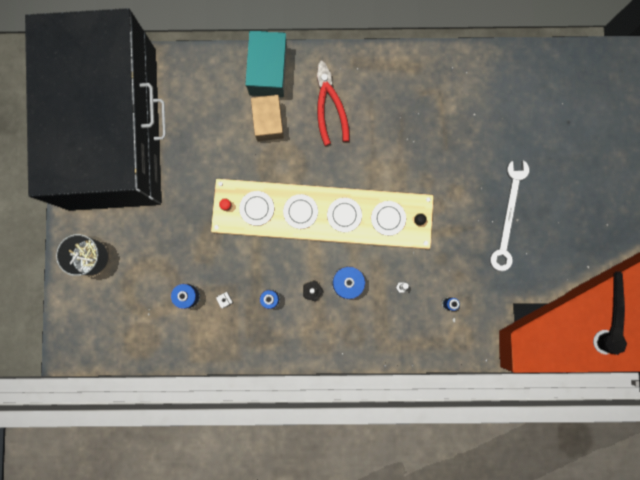

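View pics/scene0.png

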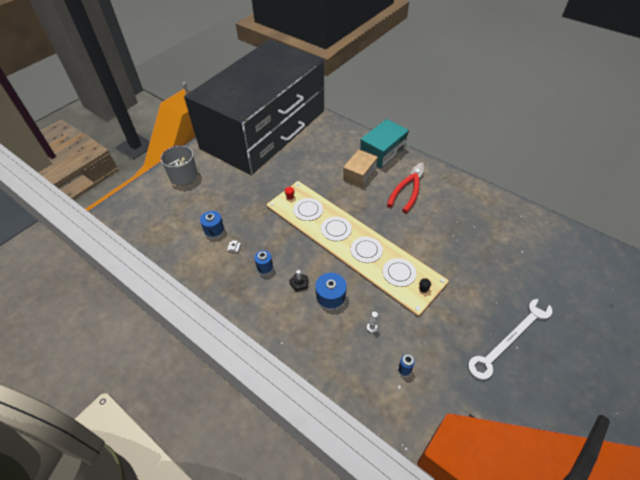

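The top view shows the red peg at (225,205), black peg at (420,219), and pads at (257,209), (300,211), (345,215), (389,218). The saws are 45 at (184,296), 34 at (269,299), 58 at (349,283) and 24 at (453,304), with small clutter between them. In the scene view a rail runs in front of the saws and the order is the same.

```bash
cat > h.py <<'E'
import numpy as np,cv2
def ray(c,uv,z):
    R,t=c["R"],c["t"]; C=-R.T@t
    d=R.T@np.linalg.inv(c["mtx"])@np.array([uv[0],uv[1],1.0])
    return C+d*(z-C[2])/d[2]
def blobs(c,mask,amin):
    n,l,s,ce=cv2.connectedComponentsWithStats(mask.astype(np.uint8))
    return [(l==i,s[i,4],ce[i]) for i in range(1,n) if s[i,4]>=amin]
def hsv(c): return cv2.cvtColor(c["color"],cv2.COLOR_RGB2HSV)
def saw_boss(c,amin=60,z=.046):
    "boss centre of every blue saw: bright hole inside the blue contour"
    H=hsv(c); m=((H[...,0]>100)&(H[...,0]<125)&(H[...,1]>140)&(H[...,2]>50)).astype(np.uint8)
    out=[]
    for b,a,ce in blobs(c,m,amin):
        cs,_=cv2.findContours(b.astype(np.uint8),cv2.RETR_EXTERNAL,cv2.CHAIN_APPROX_NONE)
        k=max(cs,key=cv2.contourArea); f=np.zeros_like(m); cv2.drawContours(f,[k],-1,1,-1)
        hole=f.astype(bool)&~b
        v,u=np.nonzero(hole) if hole.any() else np.nonzero(b)
        out.append((a,(u.mean(),v.mean()),ray(c,(u.mean(),v.mean()),z)))
    return out
def tool_shift(o,p):
    "world target -> shift in tool axes, units of 0.025 m"
    from scipy.spatial.transform import Rotation as Ro
    return Ro.from_quat(o["ee_rot"]).inv().apply(np.array(p)-o["position"])/.025
E
python3 - <<'E'
from h import *
T=np.load("top0.npz");S=np.load("scene0.npz")
for n,c in(("top",T),("scene",S)):
    print(n)
    for a,uv,p in saw_boss(c): print(" saw",a,np.round(uv,1),np.round(p,4))
    H=hsv(c)
    w=((H[...,1]<40)&(H[...,2]>170))
    w2=np.zeros_like(w,np.uint8)
    for b,a,ce in blobs(c,w,100):
        cs,_=cv2.findContours(b.astype(np.uint8),cv2.RETR_EXTERNAL,cv2.CHAIN_APPROX_NONE)
        k=max(cs,key=cv2.contourArea)
        if len(k)<20: continue
        e=cv2.fitEllipse(k)
        if a<2500: print(" pad",a,np.round(e[0],1),np.round(e[1],1),np.round(ray(c,e[0],.013),4))
    for nm,m in(("red",((H[...,0]<8)|(H[...,0]>172))&(H[...,1]>150)),("blk",H[...,2]<45)):
        for b,a,ce in blobs(c,m,40):
            if a<350: print(" ",nm,a,np.round(ce,1),np.round(ray(c,ce,.03),4))
for z in np.arange(0,.5,.05): # rail far edge
    print(round(z,2),np.round([ray(T,(320,376),z)[0],ray(S,(200,294),z)[0],ray(S,(60,190),z)[0]],3))
E
```

```text
top
 saw 651 [348.9 282.2] [ 0.4788 -0.0631  0.046 ]
 saw 353 [182.  295.8] [0.458  0.2267 0.046 ]
 saw 140 [268.2 299. ] [0.451 0.077 0.046]
 pad 224 [323.4  74.3] [12.5 24.7] [ 0.8648 -0.0234  0.013 ]
 pad 967 [510.6 214.6] [36.4 97. ] [ 0.599  -0.3596  0.013 ]
 pad 987 [255.8 208.2] [33.6 36.1] [0.6154 0.102  0.013 ]
 pad 1021 [297.8 212.2] [32.7 43.7] [0.6074 0.0258 0.013 ]
 pad 996 [344.1 214.8] [34.6 34.9] [ 0.6017 -0.0581  0.013 ]
 pad 990 [388.1 218. ] [34.3 34.9] [ 0.5951 -0.1377  0.013 ]
 pad 151 [ 81.  261.8] [14.1 21.4] [0.5211 0.4171 0.013 ]
 pad 143 [223.3 299.6] [13.3 14.3] [0.4507 0.1603 0.013 ]
  red 96 [225.  204.1] [0.6206 0.1553 0.03  ]
  red 40 [623.5 274. ] [ 0.489  -0.5484  0.03  ]
  red 130 [610.4 308.7] [ 0.4284 -0.5219  0.03  ]
  red 84 [625.  314.7] [ 0.4176 -0.5469  0.03  ]
  red 55 [623.8 347.2] [ 0.3614 -0.5415  0.03  ]
  blk 187 [264.7  91.2] [0.8275 0.0839 0.03  ]
  blk 224 [100.3 259.3] [0.5239 0.3759 0.03  ]
  blk 181 [ 65.6 260.3] [0.5227 0.4374 0.03  ]
  blk 267 [524.1 309.3] [ 0.4286 -0.3707  0.03  ]
  blk 73 [  2.6 453.3] [0.1908 0.5364 0.03  ]
s
[... 378 characters left out ...]
 [399.  271.9] [27.2 33.2] [ 0.594  -0.1395  0.013 ]
 pad 1046 [509.9 338.8] [39.7 91.8] [ 0.5907 -0.3603  0.013 ]
 pad 268 [  9.5 395.9] [14.6 25.5] [0.0161 0.2263 0.013 ]
  red 84 [289.1 192.1] [0.6168 0.1517 0.03  ]
  blk 58 [110.6  11.1] [0.9038 1.1909 0.03  ]
  blk 78 [424.1 285.7] [ 0.5846 -0.1955  0.03  ]
  blk 42 [299.1 287.7] [ 0.4437 -0.0187  0.03  ]
  blk 106 [ 78.2 439.8] [0.048 0.072 0.03 ]
  blk 53 [121.8 469. ] [ 0.0636 -0.0104  0.03  ]
0.0 [0.313 0.333 0.327]
0.05 [0.319 0.319 0.313]
0.1 [0.326 0.306 0.3  ]
0.15 [0.333 0.292 0.287]
0.2 [0.339 0.278 0.273]
0.25 [0.346 0.264 0.26 ]
0.3 [0.353 0.25  0.246]
0.35 [0.359 0.236 0.233]
0.4 [0.366 0.223 0.22 ]
0.45 [0.373 0.209 0.206]
```

{"method": "jog_arm", "body": {
  "dr": [
    [0,0,-1],
    [0,0,-1],
    [0,0,-1],
    [0,0,-1],
    [0,0,-1],
    [0,0,-1],
    [0,0,-1],
    [0,0,-1],
    [0,0,-1],
    [0,0,-1]
  ],
  "translation": [
    [0,0,-0.6],
    [0,0,-0.6],
    [0,0,-0.6],
    [0,0,-0.6],
    [0,0,-0.6],
    [0,0,-0.6],
    [0,0,-0.6],
    [0,0,-0.6],
    [0,0,-0.6],
    [0,0,-0.6]
  ],
  "jaw": [1,1,1,1,1,1,1,1,1,1],
  "squeeze": 40
}}

```text
clock: 1.1
position: [0.217, -0.5859, 0.3606]
ee_rot: [0.864, 0.504, 0.0, -0.0]
ft_force: [-0.3, 0.2, -0.2]
grip_width: 0.999
grasp_force: 0.0
```

{"method": "jog_arm", "body": {
  "dr": [
    [0,0,-1],
    [0,0,-1],
    [0,0,-1],
    [0,0,-1],
    [0,0,-1],
    [0,0,-1],
    [0,0,-0.2],
    [0,0,0],
    [0,0,0],
    [0,0,0]
  ],
  "translation": [
    [0,0,0],
    [0,0,0],
    [0,0,0],
    [0,0,0],
    [0,0,0],
    [0,0,0],
    [0,0,0],
    [0,0,0],
    [0,0,0],
    [0,0,0]
  ],
  "jaw": [1,1,1,1,1,1,1,1,1,1]
}}

```text
clock: 2.1
position: [0.2171, -0.5861, 0.3604]
ee_rot: [0.737, 0.676, 0.0, -0.0]
ft_force: [-0.4, 0.2, 0.3]
grip_width: 0.997
grasp_force: 0.0
```

```bash
python3 - <<'E'
from h import *
from workcell import manip
o=manip.get_obs(); print(o["clock"],o["position"],o["joint_pos"].round(2))
T=np.load("top0.npz"); p=ray(T,(452.7,304),.043); print(p)
print(tool_shift(o,[p[0],p[1],.15]))
E
```

```text
2.1 [ 0.21714844 -0.58605205  0.36037684] [ 1.28  0.31 -0.2   1.18  0.06  1.65  1.02]
[ 0.43930041 -0.24268874  0.043     ]
[14.44712743  7.67267729  8.41568612]
```

{"method": "jog_arm", "body": {
  "dr": [
    [0,0,0],
    [0,0,0],
    [0,0,0],
    [0,0,0],
    [0,0,0],
    [0,0,0],
    [0,0,0],
    [0,0,0],
    [0,0,0],
    [0,0,0]
  ],
  "translation": [
    [0.8,0.4,0],
    [1,0.5,0],
    [1,0.5,0],
    [1,0.5,0],
    [1,0.5,0],
    [1,0.5,0],
    [1,0.5,0],
    [1,0.5,0],
    [1,0.5,0],
    [1,0.5,0]
  ],
  "jaw": [1,1,1,1,1,1,1,1,1,1]
}}

```text
clock: 3.1
position: [0.3605, -0.3513, 0.3606]
ee_rot: [0.737, 0.676, -0.0, 0.0]
ft_force: [0.7, 0.3, -0.7]
grip_width: 1.002
grasp_force: 0.0
```

{"method": "jog_arm", "body": {
  "dr": [
    [0,0,0],
    [0,0,0],
    [0,0,0],
    [0,0,0],
    [0,0,0],
    [0,0,0],
    [0,0,0],
    [0,0,0],
    [0,0,0],
    [0,0,0]
  ],
  "translation": [
    [1,0.6,0.6],
    [1,0.6,1],
    [1,0.6,1],
    [1,0.6,1],
    [0.65,0.37,1],
    [0,0,1],
    [0,0,1],
    [0,0,1],
    [0,0,0.8],
    [0,0,0]
  ],
  "jaw": [1,1,1,1,1,1,1,1,1,1]
}}

```text
clock: 4.1
position: [0.4374, -0.2417, 0.1481]
ee_rot: [0.737, 0.676, -0.001, -0.002]
ft_force: [0.4, -0.1, 0.9]
grip_width: 1.004
grasp_force: 0.0
```

```bash
python3 - <<'E'
from h import *
from workcell import manip,optics
o=manip.get_obs(); print(o["clock"],o["position"])
c=optics.camera("wrist"); np.savez("w1.npz",**c); cv2.imwrite("pics/w1.png",c["color"][:,:,::-1])
for a,uv,p in saw_boss(c): print(a,np.round(uv,1),p.round(4),tool_shift(o,[p[0],p[1],.009]).round(2))
E
```

```text
4.1 [ 0.43739584 -0.24171469  0.14810447]
423 [364.2   4.1] [ 0.4748 -0.0891  0.046 ] [6.2  0.99 5.57]
278 [329.1 217. ] [ 0.4396 -0.2323  0.046 ] [0.37 0.08 5.56]
```

View pics/w1.png

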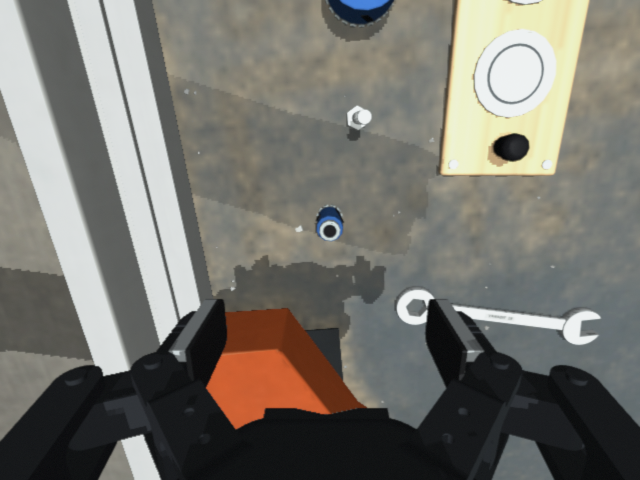

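The wrist picture shows the 24 mm saw with its boss ring centred at (330,230), the rail to the left, and the black peg at (511,147).

```bash
python3 - <<'E'
from h import *
from workcell import manip,optics
o=manip.get_obs()
c=np.load("w1.npz"); g=c["color"][200:250,305:355]
m=((hsv(c)[...,1]<60)&(hsv(c)[...,2]>150))
for b,a,ce in blobs(c,m,20):
    if abs(ce[0]-330)<20 and abs(ce[1]-230)<20:
        v,u=np.nonzero(b); uv=((u.min()+u.max())/2,(v.min()+v.max())/2); p=ray(c,uv,.046); print(a,u.max()-u.min()+1,v.max()-v.min()+1,uv,p,tool_shift(o,[p[0],p[1],.009]).round(2))
print(ray(c,(514.5,73),.013), ray(c,(511,147),.036))
E
```

```text
179 20 20 (np.float64(329.5), np.float64(230.5)) [ 0.43899534 -0.24347888  0.046     ] [-0.06  0.04  5.64]
[ 0.59378738 -0.13684734  0.013     ] [ 0.58369209 -0.19125341  0.036     ]
```

{"method": "jog_arm", "body": {
  "dr": [
    [0,0,0],
    [0,0,0],
    [0,0,0],
    [0,0,0],
    [0,0,0],
    [0,0,0],
    [0,0,0],
    [0,0,0],
    [0,0,0],
    [0,0,0]
  ],
  "translation": [
    [-0.06,0.06,0.7],
    [0,0,0.7],
    [0,0,0.7],
    [0,0,0.7],
    [0,0,0.7],
    [0,0,0.7],
    [0,0,0.6],
    [0,0,0.5],
    [0,0,0.25],
    [0,0,0]
  ],
  "jaw": [1,1,1,1,1,1,1,1,1,1]
}}

```text
clock: 5.15
position: [0.4401, -0.244, 0.0113]
ee_rot: [0.737, 0.676, -0.0, -0.0]
ft_force: [-0.2, -0.5, 0.5]
grip_width: 0.999
grasp_force: 0.0
```

{"method": "jog_arm", "body": {
  "dr": [
    [0,0,0],
    [0,0,0],
    [0,0,0],
    [0,0,0],
    [0,0,0],
    [0,0,0],
    [0,0,0],
    [0,0,0],
    [0,0,0],
    [0,0,0]
  ],
  "translation": [
    [0,0,0],
    [0,0,0],
    [0,0,0],
    [0,0,0],
    [0,0,0],
    [0,0,0],
    [0,0,0],
    [0,0,0],
    [0,0,0],
    [0,0,0]
  ],
  "jaw": [0.6,0.4,0.2,0.1,0,0,0,0,0,0]
}}

```text
clock: 6.15
position: [0.4404, -0.2443, 0.0121]
ee_rot: [0.737, 0.676, -0.0, 0.0]
ft_force: [-2.3, 0.2, 6.1]
grip_width: 0.251
grasp_force: 39.1
```

```bash
python3 - <<'E'
from h import *
from workcell import manip
o=manip.get_obs()
print(tool_shift(o,[.6149,.1009,.112]).round(2))
E
```

```text
[14.35  5.78 -4.  ]
```

{"method": "jog_arm", "body": {
  "dr": [
    [0,0,0],
    [0,0,0],
    [0,0,0],
    [0,0,0],
    [0,0,0]
  ],
  "translation": [
    [0,0,-0.4],
    [0,0,-0.8],
    [0,0,-0.9],
    [0,0,-0.9],
    [0,0,-1]
  ],
  "jaw": [0,0,0,0,0]
}}

```text
clock: 6.65
position: [0.44, -0.2437, 0.1128]
ee_rot: [0.736, 0.677, 0.0, -0.0]
ft_force: [-0.2, 0.4, -1.4]
grip_width: 0.253
grasp_force: 39.2
```

{"method": "jog_arm", "body": {
  "dr": [
    [0,0,0],
    [0,0,0],
    [0,0,0],
    [0,0,0],
    [0,0,0],
    [0,0,0],
    [0,0,0],
    [0,0,0],
    [0,0,0],
    [0,0,0]
  ],
  "translation": [
    [1,0.5,0],
    [1,0.5,0],
    [1,0.6,0],
    [1,0.6,0],
    [1,0.6,0],
    [1,0.6,0],
    [1,0.6,0],
    [1,0.6,0],
    [1,0.6,0],
    [1,0.58,0]
  ],
  "jaw": [0,0,0,0,0,0,0,0,0,0]
}}

```text
clock: 7.65
position: [0.606, -0.0063, 0.1121]
ee_rot: [0.737, 0.676, -0.0, 0.0]
ft_force: [0.4, 0.1, -1.4]
grip_width: 0.247
grasp_force: 39.2
```

{"method": "jog_arm", "body": {
  "dr": [
    [0,0,0],
    [0,0,0],
    [0,0,0]
  ],
  "translation": [
    [1,0,0],
    [0,0,0],
    [0,0,0]
  ],
  "jaw": [0,0,0]
}}

```text
clock: 7.95
position: [0.6074, 0.0181, 0.1119]
ee_rot: [0.736, 0.677, -0.0, -0.0]
ft_force: [-0.6, -0.6, -0.5]
grip_width: 0.252
grasp_force: 39.2
```

```bash
python3 - <<'E'
from h import *
from workcell import manip,optics
o=manip.get_obs(); print(o["clock"],o["position"])
c=optics.camera("wrist"); np.savez("w2.npz",**c); cv2.imwrite("pics/w2.png",c["color"][:,:,::-1])
E
```

```text
7.95 [0.60740388 0.01812761 0.1118532 ]
```

View pics/w2.png

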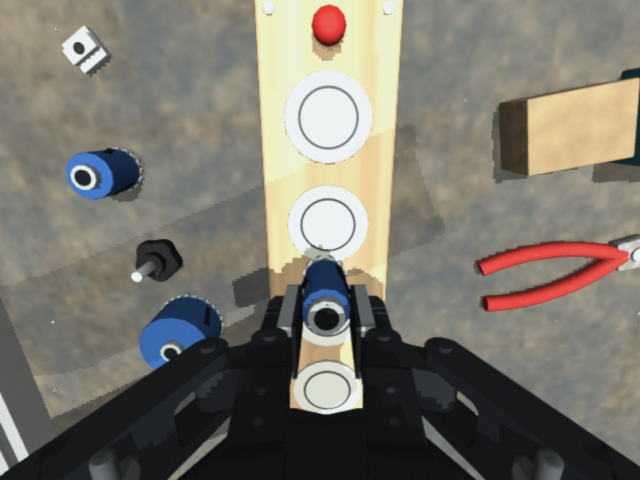

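The wrist picture shows the saw held upright with its boss at (326,318), pads at (328,117) and (328,222), and the red peg at (329,25).

```bash
cat >> h.py <<'E'
def ells(c,z=.013,lo=25,hi=120):
    "white pads: ellipses -> world centre"
    H=hsv(c); out=[]
    for b,a,ce in blobs(c,(H[...,1]<45)&(H[...,2]>170),300):
        cs,_=cv2.findContours(b.astype(np.uint8),cv2.RETR_EXTERNAL,cv2.CHAIN_APPROX_NONE)
        k=cv2.convexHull(max(cs,key=cv2.contourArea))
        if len(k)<8: continue
        e=cv2.fitEllipse(k)
        if lo<e[1][0] and e[1][1]<hi and e[1][1]<1.5*e[1][0]: out.append((e[0],e[1],ray(c,e[0],z)))
    return out
def ring(c,uv,z,r=20):
    "boss ring of a saw near pixel uv"
    H=hsv(c); best=[]
    for b,a,ce in blobs(c,(H[...,1]<70)&(H[...,2]>130),20):
        if np.hypot(ce[0]-uv[0],ce[1]-uv[1])<r:
            v,u=np.nonzero(b); q=((u.min()+u.max())/2,(v.min()+v.max())/2)
            best.append((a,u.max()-u.min()+1,v.max()-v.min()+1,q,ray(c,q,z).round(4)))
    return best
E
python3 - <<'E'
from h import *
from workcell import manip
o=manip.get_obs(); c=np.load("w2.npz")
for e in ells(c): print(e, tool_shift(o,[e[2][0],e[2][1],.0245]).round(3))
print(ring(c,(326,318),.1463)); print(ring(c,(83,177),.046)); print(ring(c,(172,352),.046))
E
```

```text
((78.78993225097656, 44.89027404785156), (29.23680877685547, 39.11213302612305), array([0.45110963, 0.16198902, 0.013     ])) [ 5.247 -6.726  3.49 ]
((327.9654541015625, 117.20938110351562), (56.37401580810547, 59.2947998046875), array([0.61515204, 0.10182483, 0.013     ])) [3.408 0.017 3.491]
((327.4482421875, 223.46864318847656), (78.26551055908203, 80.64984130859375), array([0.60829289, 0.02302921, 0.013     ])) [0.245 0.012 3.493]
((327.514404296875, 224.40875244140625), (48.55058670043945, 51.02845001220703), array([0.60828171, 0.02225865, 0.013     ])) [0.214 0.015 3.493]
((327.1585388183594, 387.89892578125), (52.75590133666992, 69.39599609375), array([ 0.59503678, -0.13470919,  0.013     ])) [-6.087  0.022  3.496]
[(np.int32(239), np.int64(34), np.int64(13), (np.float64(326.5), np.float64(307.0)), array([0.6075, 0.0247, 0.1463]))]
[(np.int32(288), np.int64(25), np.int64(25), (np.float64(83.0), np.float64(177.0)), array([0.4509, 0.0775, 0.046 ]))]
[(np.int32(124), np.int64(20), np.int64(17), (np.float64(170.5), np.float64(352.0)), array([ 0.4784, -0.0612,  0.046 ]))]
```

{"method": "jog_arm", "body": {
  "dr": [
    [0,0,0],
    [0,0,0],
    [0,0,0],
    [0,0,0],
    [0,0,0],
    [0,0,0],
    [0,0,0],
    [0,0,0],
    [0,0,0],
    [0,0,0]
  ],
  "translation": [
    [0.9,0.02,0],
    [0.9,0,0],
    [0.9,0,0],
    [0.68,0,0],
    [0,0,0.7],
    [0,0,0.8],
    [0,0,0.8],
    [0,0,0.5],
    [0,0,0.3],
    [0,0,0.2]
  ],
  "jaw": [0,0,0,0,0,0,0,0,0,0]
}}

```text
clock: 9.0
position: [0.6154, 0.1014, 0.029]
ee_rot: [0.737, 0.676, -0.0, 0.0]
ft_force: [-0.2, -0.6, 0.3]
grip_width: 0.252
grasp_force: 39.3
```

{"method": "jog_arm", "body": {
  "dr": [
    [0,0,0],
    [0,0,0],
    [0,0,0],
    [0,0,0]
  ],
  "translation": [
    [0,0,0.06],
    [0,0,0.06],
    [0,0,0],
    [0,0,0]
  ],
  "jaw": [0,0,0,0]
}}

```text
clock: 9.4
position: [0.6155, 0.1019, 0.0266]
ee_rot: [0.737, 0.676, 0.0, 0.0]
ft_force: [-0.6, 0.6, -0.1]
grip_width: 0.254
grasp_force: 39.3
```

{"method": "jog_arm", "body": {
  "dr": [
    [0,0,0],
    [0,0,0],
    [0,0,0]
  ],
  "translation": [
    [0,0,0.04],
    [0,0,0.02],
    [0,0,0]
  ],
  "jaw": [0,0,0]
}}

```text
clock: 9.7
position: [0.6155, 0.102, 0.0252]
ee_rot: [0.736, 0.676, 0.0, 0.0]
ft_force: [-1.3, 0.4, 4.5]
grip_width: 0.247
grasp_force: 39.7
```

Contact. Release in stages, then lift.

{"method": "jog_arm", "body": {
  "dr": [
    [0,0,0],
    [0,0,0],
    [0,0,0],
    [0,0,0],
    [0,0,0],
    [0,0,0],
    [0,0,0],
    [0,0,0]
  ],
  "translation": [
    [0,0,0],
    [0,0,0],
    [0,0,0],
    [0,0,0],
    [0,0,0],
    [0,0,0],
    [0,0,0],
    [0,0,0]
  ],
  "jaw": [0.3,0.4,0.6,0.8,1,1,1,1]
}}

```text
clock: 10.5
position: [0.6153, 0.1018, 0.0247]
ee_rot: [0.737, 0.676, -0.0, 0.0]
ft_force: [-1.0, -0.2, 0.5]
grip_width: 1.005
grasp_force: 0.0
```

{"method": "jog_arm", "body": {
  "dr": [
    [0,0,0],
    [0,0,0],
    [0,0,0],
    [0,0,0],
    [0,0,0],
    [0,0,0]
  ],
  "translation": [
    [0,0,-0.4],
    [0,0,-0.8],
    [0,0,-0.9],
    [0,0,-0.9],
    [0,0,-0.5],
    [0,0,0]
  ],
  "jaw": [1,1,1,1,1,1]
}}

```text
clock: 11.1
position: [0.6164, 0.1022, 0.1144]
ee_rot: [0.737, 0.676, 0.001, 0.001]
ft_force: [0.1, -0.7, -0.2]
grip_width: 0.995
grasp_force: 0.0
```

```bash
python3 - <<'E'
from h import *
from workcell import manip,optics
o=manip.get_obs(); print(o["clock"],o["position"])
c=optics.camera("wrist"); np.savez("w3.npz",**c)
cc=[ray(c,(c["mtx"][0,2],0),0)]
uv=c["mtx"]@(c["R"]@np.array([.6155,.102,.059])+c["t"]); uv=uv[:2]/uv[2]; print(uv)
print(ring(c,uv,.059,25)); print([(np.round(e[0],1),e[2].round(4)) for e in ells(c)])
print("to 34:",tool_shift(o,[.4509,.0774,o["position"][2]]))
E
```

```text
11.1 [0.61637068 0.10219834 0.11436187]
[325.42463809 248.64735427]
[]
[(array([100.2, 169.1]), array([0.4502, 0.1636, 0.013 ])), (array([324.5, 227.7]), array([0.615 , 0.1031, 0.013 ])), (array([327.7, 320.5]), array([0.6104, 0.0189, 0.013 ])), (array([325. , 389.4]), array([ 0.6018, -0.0543,  0.013 ]))]
to 34: [-1.55040968 -6.5106452  -0.02311228]
```

{"method": "jog_arm", "body": {
  "dr": [
    [0,0,0],
    [0,0,0],
    [0,0,0],
    [0,0,0],
    [0,0,0],
    [0,0,0],
    [0,0,0],
    [0,0,0],
    [0,0,0],
    [0,0,0]
  ],
  "translation": [
    [-0.2,-0.6,0],
    [-0.2,-0.9,0],
    [-0.2,-0.9,0],
    [-0.2,-0.9,0],
    [-0.2,-0.9,0],
    [-0.2,-0.9,0],
    [-0.2,-0.9,0],
    [-0.15,-0.51,0],
    [0,0,0],
    [0,0,0]
  ],
  "jaw": [1,1,1,1,1,1,1,1,1,1]
}}

```text
clock: 12.15
position: [0.4499, 0.0767, 0.1117]
ee_rot: [0.737, 0.676, -0.0, 0.0]
ft_force: [-0.9, 0.7, 0.4]
grip_width: 0.998
grasp_force: 0.0
```

```bash
python3 - <<'E'
from h import *
from workcell import manip,optics
o=manip.get_obs(); print(o["clock"],o["position"])
c=optics.camera("wrist"); np.savez("w4.npz",**c); cv2.imwrite("pics/w4.png",c["color"][:,:,::-1])
for X in ([.4509,.0774,.046],):
  uv=c["mtx"]@(c["R"]@np.array(X)+c["t"]); uv=uv[:2]/uv[2]; print(uv)
  for r in ring(c,uv,.046,25): print(r,tool_shift(o,[r[4][0],r[4][1],.010]).round(2))
E
```

```text
12.15 [0.44987182 0.07674658 0.11170563]
[328.3546336 242.2009939]
(np.int32(242), np.int64(23), np.int64(22), (np.float64(327.0), np.float64(241.5)), array([0.45 , 0.078, 0.046])) [0.05 0.   4.07]
(np.int32(24), np.int64(7), np.int64(9), (np.float64(327.0), np.float64(265.0)), array([0.4485, 0.0603, 0.046 ])) [-0.66  0.    4.07]
```

View pics/w4.png

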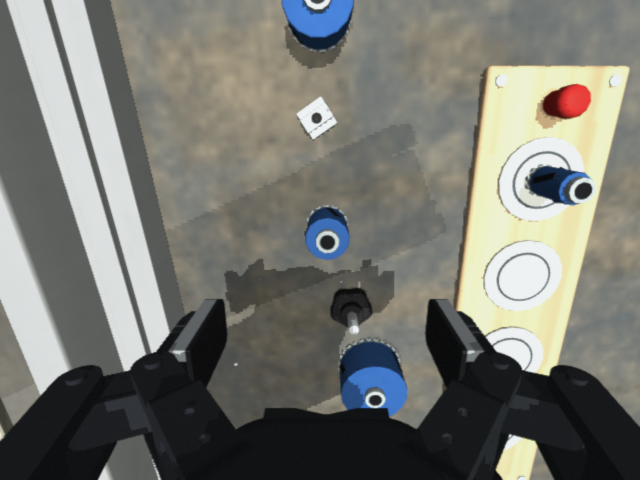

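The 24 mm saw stands on its pad at (555,185). The 34 mm saw's boss is at (327,241), between the fingers; the black bolt at (352,300) stays clear.

{"method": "jog_arm", "body": {
  "dr": [
    [0,0,0],
    [0,0,0],
    [0,0,0],
    [0,0,0],
    [0,0,0],
    [0,0,0],
    [0,0,0],
    [0,0,0]
  ],
  "translation": [
    [0.05,0,0.6],
    [0,0,0.7],
    [0,0,0.7],
    [0,0,0.7],
    [0,0,0.6],
    [0,0,0.5],
    [0,0,0.25],
    [0,0,0]
  ],
  "jaw": [1,1,1,1,1,1,1,1]
}}

```text
clock: 13.0
position: [0.4496, 0.0785, 0.0101]
ee_rot: [0.736, 0.677, -0.0, -0.001]
ft_force: [-0.1, 0.3, 0.7]
grip_width: 1.001
grasp_force: 0.0
```

{"method": "jog_arm", "body": {
  "dr": [
    [0,0,0],
    [0,0,0],
    [0,0,0],
    [0,0,0],
    [0,0,0],
    [0,0,0],
    [0,0,0],
    [0,0,0]
  ],
  "translation": [
    [0,0,0],
    [0,0,0],
    [0,0,0],
    [0,0,0],
    [0,0,0],
    [0,0,0],
    [0,0,0],
    [0,0,0]
  ],
  "jaw": [0.7,0.5,0.3,0.2,0.1,0,0,0]
}}

```text
clock: 13.8
position: [0.4504, 0.0783, 0.0115]
ee_rot: [0.737, 0.676, 0.0, 0.0]
ft_force: [-0.7, -0.9, 3.9]
grip_width: 0.372
grasp_force: 39.1
```

{"method": "jog_arm", "body": {
  "dr": [
    [0,0,0],
    [0,0,0],
    [0,0,0],
    [0,0,0],
    [0,0,0],
    [0,0,0]
  ],
  "translation": [
    [0,0,-0.4],
    [0,0,-0.8],
    [0,0,-0.9],
    [0,0,-0.9],
    [0,0,-1],
    [0,0,0]
  ],
  "jaw": [0,0,0,0,0,0]
}}

```text
clock: 14.4
position: [0.4517, 0.0788, 0.1143]
ee_rot: [0.736, 0.676, 0.002, 0.002]
ft_force: [0.2, -0.1, -1.6]
grip_width: 0.367
grasp_force: 39.9
```

```bash
python3 - <<'E'
from h import *
from workcell import manip
o=manip.get_obs(); print(o["clock"],o["position"],tool_shift(o,[.6083,.0222,o["position"][2]]).round(2))
E
```

```text
14.4 [0.45174142 0.07878194 0.11433458] [-1.72  6.43  0.03]
```

{"method": "jog_arm", "body": {
  "dr": [
    [0,0,0],
    [0,0,0],
    [0,0,0],
    [0,0,0],
    [0,0,0],
    [0,0,0],
    [0,0,0],
    [0,0,0],
    [0,0,0]
  ],
  "translation": [
    [-0.2,0.6,0],
    [-0.2,0.9,0],
    [-0.2,0.9,0],
    [-0.2,0.9,0],
    [-0.2,0.9,0],
    [-0.2,0.9,0],
    [-0.2,0.9,0],
    [-0.31,0.46,0],
    [0,0,0]
  ],
  "jaw": [0,0,0,0,0,0,0,0,0]
}}

```text
clock: 15.3
position: [0.6076, 0.0204, 0.1101]
ee_rot: [0.737, 0.676, -0.0, -0.0]
ft_force: [-0.4, -0.7, -1.6]
grip_width: 0.369
grasp_force: 40.0
```

{"method": "jog_arm", "body": {
  "dr": [
    [0,0,0],
    [0,0,0],
    [0,0,0],
    [0,0,0],
    [0,0,0],
    [0,0,0],
    [0,0,0],
    [0,0,0]
  ],
  "translation": [
    [0,0,0.6],
    [0,0,0.8],
    [0,0,0.8],
    [0,0,0.6],
    [0,0,0.4],
    [0,0,0.14],
    [0,0,0],
    [0,0,0]
  ],
  "jaw": [0,0,0,0,0,0,0,0]
}}

```text
clock: 16.1
position: [0.6077, 0.0221, 0.0282]
ee_rot: [0.736, 0.676, 0.0, 0.0]
ft_force: [-0.2, -0.7, -0.2]
grip_width: 0.369
grasp_force: 40.0
```

{"method": "jog_arm", "body": {
  "dr": [
    [0,0,0],
    [0,0,0],
    [0,0,0],
    [0,0,0]
  ],
  "translation": [
    [0,0.01,0.06],
    [0,0,0.04],
    [0,0,0],
    [0,0,0]
  ],
  "jaw": [0,0,0,0]
}}

```text
clock: 16.5
position: [0.6075, 0.0219, 0.025]
ee_rot: [0.737, 0.676, 0.0, 0.0]
ft_force: [-0.1, 0.0, -0.9]
grip_width: 0.371
grasp_force: 40.0
```

{"method": "jog_arm", "body": {
  "dr": [
    [0,0,0],
    [0,0,0],
    [0,0,0]
  ],
  "translation": [
    [0,0,0.03],
    [0,0,0.02],
    [0,0,0]
  ],
  "jaw": [0,0,0]
}}

```text
clock: 16.8
position: [0.6078, 0.022, 0.0246]
ee_rot: [0.737, 0.676, 0.0, 0.0]
ft_force: [-2.5, 0.0, 7.5]
grip_width: 0.373
grasp_force: 40.8
```

{"method": "jog_arm", "body": {
  "dr": [
    [0,0,0],
    [0,0,0],
    [0,0,0],
    [0,0,0],
    [0,0,0],
    [0,0,0],
    [0,0,0]
  ],
  "translation": [
    [0,0,0],
    [0,0,0],
    [0,0,0],
    [0,0,0],
    [0,0,0],
    [0,0,0],
    [0,0,0]
  ],
  "jaw": [0.45,0.55,0.7,0.85,1,1,1]
}}

```text
clock: 17.5
position: [0.6074, 0.0219, 0.0236]
ee_rot: [0.737, 0.676, -0.0, 0.0]
ft_force: [0.4, 0.0, -0.5]
grip_width: 1.0
grasp_force: 0.0
```

{"method": "jog_arm", "body": {
  "dr": [
    [0,0,0],
    [0,0,0],
    [0,0,0],
    [0,0,0],
    [0,0,0],
    [0,0,0]
  ],
  "translation": [
    [0,0,-0.4],
    [0,0,-0.8],
    [0,0,-0.9],
    [0,0,-0.9],
    [0,0,-0.5],
    [0,0,0]
  ],
  "jaw": [1,1,1,1,1,1]
}}

```text
clock: 18.1
position: [0.6086, 0.0221, 0.1133]
ee_rot: [0.737, 0.676, 0.001, 0.001]
ft_force: [0.0, 0.4, -0.1]
grip_width: 1.003
grasp_force: 0.0
```

```bash
python3 - <<'E'
from h import *
from workcell import manip
o=manip.get_obs(); print(o["clock"],o["position"],tool_shift(o,[.457,.2255,o["position"][2]]).round(2))
E
```

```text
18.1 [0.60861512 0.02211292 0.11334081] [ 7.59 -6.73 -0.02]
```

{"method": "jog_arm", "body": {
  "dr": [
    [0,0,0],
    [0,0,0],
    [0,0,0],
    [0,0,0],
    [0,0,0],
    [0,0,0],
    [0,0,0],
    [0,0,0],
    [0,0,0],
    [0,0,0]
  ],
  "translation": [
    [0.6,-0.6,0],
    [0.9,-0.8,0],
    [0.9,-0.8,0],
    [0.9,-0.8,0],
    [0.9,-0.8,0],
    [0.9,-0.8,0],
    [0.9,-0.8,0],
    [0.9,-0.8,0],
    [0.69,-0.5,0],
    [0,0,0]
  ],
  "jaw": [1,1,1,1,1,1,1,1,1,1]
}}

```text
clock: 19.1
position: [0.4543, 0.2279, 0.1104]
ee_rot: [0.735, 0.678, -0.0, -0.001]
ft_force: [0.2, -0.5, 1.3]
grip_width: 0.999
grasp_force: 0.0
```

```bash
python3 - <<'E'
from h import *
from workcell import manip,optics
o=manip.get_obs(); print(o["clock"],o["position"])
c=optics.camera("wrist"); np.savez("w5.npz",**c); cv2.imwrite("pics/w5.png",c["color"][:,:,::-1])
for X in ([.457,.2255,.046],):
  uv=c["mtx"]@(c["R"]@np.array(X)+c["t"]); uv=uv[:2]/uv[2]; print(uv)
  for r in ring(c,uv,.046,25): print(r,tool_shift(o,[r[4][0],r[4][1],.010]).round(2))
E
```

```text
19.1 [0.45431724 0.22787767 0.11044613]
[331.13803    246.74274041]
(np.int32(263), np.int64(24), np.int64(23), (np.float64(330.5), np.float64(243.0)), array([0.4568, 0.2283, 0.046 ])) [0.02 0.1  4.02]
```

View pics/w5.png

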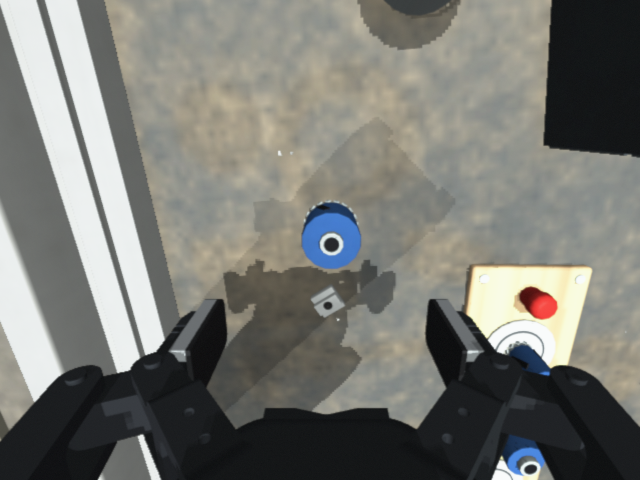

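The 45 mm saw's boss is at (331,243), centred between the fingers.

{"method": "jog_arm", "body": {
  "dr": [
    [0,0,0],
    [0,0,0],
    [0,0,0],
    [0,0,0],
    [0,0,0],
    [0,0,0],
    [0,0,0],
    [0,0,0]
  ],
  "translation": [
    [0.02,0.08,0.6],
    [0,0,0.7],
    [0,0,0.7],
    [0,0,0.7],
    [0,0,0.6],
    [0,0,0.5],
    [0,0,0.2],
    [0,0,0]
  ],
  "jaw": [1,1,1,1,1,1,1,1]
}}

```text
clock: 19.95
position: [0.4584, 0.2253, 0.0104]
ee_rot: [0.737, 0.676, -0.001, -0.0]
ft_force: [-0.9, 0.1, 0.8]
grip_width: 1.002
grasp_force: 0.0
```

{"method": "jog_arm", "body": {
  "dr": [
    [0,0,0],
    [0,0,0],
    [0,0,0],
    [0,0,0],
    [0,0,0],
    [0,0,0],
    [0,0,0],
    [0,0,0]
  ],
  "translation": [
    [0,0,0],
    [0,0,0],
    [0,0,0],
    [0,0,0],
    [0,0,0],
    [0,0,0],
    [0,0,0],
    [0,0,0]
  ],
  "jaw": [0.8,0.6,0.5,0.3,0.2,0.1,0,0]
}}

```text
clock: 20.75
position: [0.4591, 0.2257, 0.0121]
ee_rot: [0.737, 0.676, 0.0, 0.0]
ft_force: [-2.8, -1.6, 8.0]
grip_width: 0.498
grasp_force: 39.4
```

{"method": "jog_arm", "body": {
  "dr": [
    [0,0,0],
    [0,0,0],
    [0,0,0],
    [0,0,0],
    [0,0,0],
    [0,0,0]
  ],
  "translation": [
    [0,0,-0.4],
    [0,0,-0.8],
    [0,0,-0.9],
    [0,0,-0.9],
    [0,0,-1],
    [0,0,0]
  ],
  "jaw": [0,0,0,0,0,0]
}}

```text
clock: 21.35
position: [0.4604, 0.2267, 0.1148]
ee_rot: [0.736, 0.676, 0.002, 0.001]
ft_force: [0.2, 0.0, -1.3]
grip_width: 0.493
grasp_force: 40.9
```

```bash
python3 - <<'E'
from h import *
from workcell import manip
o=manip.get_obs(); print(o["clock"],o["position"],tool_shift(o,[.6012,-.0585,o["position"][2]]).round(2))
E
```

```text
21.35 [0.4603683  0.22667843 0.11479303] [-1.089e+01  6.580e+00  1.000e-02]
```

{"method": "jog_arm", "body": {
  "dr": [
    [0,0,0],
    [0,0,0],
    [0,0,0],
    [0,0,0],
    [0,0,0],
    [0,0,0],
    [0,0,0],
    [0,0,0],
    [0,0,0],
    [0,0,0]
  ],
  "translation": [
    [-0.6,0.6,0],
    [-0.9,0.8,0],
    [-0.9,0.8,0],
    [-0.9,0.8,0],
    [-0.9,0.8,0],
    [-0.9,0.8,0],
    [-0.9,0.8,0],
    [-0.9,0.8,0],
    [-0.9,0.4,0],
    [-0.9,0,0]
  ],
  "jaw": [0,0,0,0,0,0,0,0,0,0]
}}

```text
clock: 22.35
position: [0.6052, -0.0063, 0.1105]
ee_rot: [0.737, 0.676, -0.0, -0.0]
ft_force: [0.3, 0.2, -0.5]
grip_width: 0.495
grasp_force: 41.0
```

{"method": "jog_arm", "body": {
  "dr": [
    [0,0,0],
    [0,0,0],
    [0,0,0],
    [0,0,0],
    [0,0,0]
  ],
  "translation": [
    [-0.9,-0.08,0],
    [-0.9,0,0],
    [-0.35,0,0],
    [0,0,0],
    [0,0,0]
  ],
  "jaw": [0,0,0,0,0]
}}

```text
clock: 22.85
position: [0.5981, -0.0571, 0.1111]
ee_rot: [0.736, 0.677, 0.0, -0.0]
ft_force: [-0.2, 0.5, -1.5]
grip_width: 0.498
grasp_force: 41.0
```

```bash
python3 - <<'E'
from h import *
from workcell import manip,optics
o=manip.get_obs(); print(o["clock"],o["position"],tool_shift(o,[.6012,-.0585,.025]).round(2))
c=optics.camera("wrist"); np.savez("w6.npz",**c); cv2.imwrite("pics/w6.png",c["color"][:,:,::-1])
P=o["position"]; z=P[2]+.0345
uv=c["mtx"]@(c["R"]@np.array([P[0],P[1],z])+c["t"]); uv=uv[:2]/uv[2]; print(uv)
for r in ring(c,uv,z,25): print(r)
for e in ells(c): print(np.round(e[0],1),e[2].round(4))
E
```

```text
22.85 [ 0.59806804 -0.05713532  0.11111897] [-0.05  0.13  3.44]
[327.56387005 320.70633776]
(np.int32(311), np.int64(38), np.int64(22), (np.float64(326.5), np.float64(308.5)), array([ 0.5981, -0.0513,  0.1456]))
[332.4  -5.7] [0.6149 0.1015 0.013 ]
[331.8 122.9] [0.6083 0.0225 0.013 ]
[331.7 124.9] [0.6081 0.0211 0.013 ]
[331.8 230.2] [ 0.6019 -0.0578  0.013 ]
[331.2 229.1] [ 0.6016 -0.0568  0.013 ]
```

View pics/w6.png

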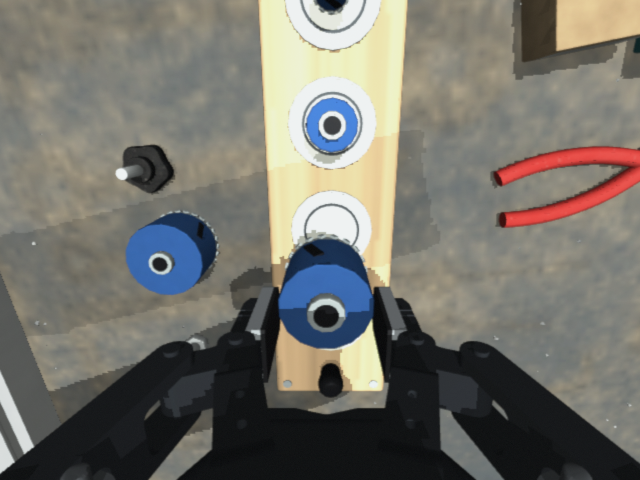

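The 45 mm saw is held upright with its boss at about (326,316); the 34 mm saw stands at (332,124) on its pad; the target pad is at (332,229). The tool is 3 mm short across the row.

```bash
python3 - <<'E'
from h import *
def dark(c,uv,z,r=14):
    g=cv2.cvtColor(c["color"],cv2.COLOR_RGB2GRAY)
    for b,a,ce in blobs(c,g<50,25):
        if np.hypot(ce[0]-uv[0],ce[1]-uv[1])<r: print(a,ce.round(1),ray(c,ce,z).round(4))
c=np.load("w6.npz"); print("45 held; tcp .5981 -.0571"); dark(c,(326,317),.1450); 
print("34 placed"); dark(c,(332,124),.057); print("24"); dark(c,(329,2),.057)
c=np.load("w2.npz"); print("24 held; tcp .6074 .0181"); dark(c,(326,318),.1455)
c=np.load("w5.npz"); print("24,34 in w5"); dark(c,(531,467),.057)
c=np.load("w4.npz"); print("24 in w4, 58"); dark(c,(578,188),.057); dark(c,(375,400),.044)
c=np.load("w6.npz"); print("58 "); dark(c,(159,264),.044)
E
```

```text
45 held; tcp .5981 -.0571
409 [325.6 316.1] [ 0.5974 -0.0552  0.145 ]
34 placed
24
217 [330.6   3.8] [0.6117 0.0837 0.057 ]
24 held; tcp .6074 .0181
408 [326.3 318.8] [0.6069 0.0186 0.1455]
24,34 in w5
57 [530.4 468.8] [0.6086 0.0192 0.057 ]
24 in w4, 58
171 [582.9 190.5] [0.6148 0.102  0.057 ]
72 [375.  399.6] [ 0.4779 -0.0637  0.044 ]
58 
124 [159.3 263.8] [ 0.4769 -0.0631  0.044 ]
```

{"method": "jog_arm", "body": {
  "dr": [
    [0,0,0],
    [0,0,0],
    [0,0,0],
    [0,0,0],
    [0,0,0],
    [0,0,0],
    [0,0,0],
    [0,0,0]
  ],
  "translation": [
    [-0.1,0.12,0.6],
    [0,0,0.8],
    [0,0,0.8],
    [0,0,0.6],
    [0,0,0.4],
    [0,0,0.14],
    [0,0,0],
    [0,0,0]
  ],
  "jaw": [0,0,0,0,0,0,0,0]
}}

```text
clock: 23.7
position: [0.6015, -0.0612, 0.0284]
ee_rot: [0.737, 0.676, 0.0, 0.0]
ft_force: [-0.0, -0.2, -1.0]
grip_width: 0.495
grasp_force: 41.0
```

{"method": "jog_arm", "body": {
  "dr": [
    [0,0,0],
    [0,0,0],
    [0,0,0]
  ],
  "translation": [
    [0,0,0.06],
    [0,0,0],
    [0,0,0]
  ],
  "jaw": [0,0,0]
}}

```text
clock: 24.0
position: [0.601, -0.0614, 0.0265]
ee_rot: [0.737, 0.676, 0.0, 0.0]
ft_force: [0.4, -0.9, -0.6]
grip_width: 0.497
grasp_force: 41.0
```

{"method": "jog_arm", "body": {
  "dr": [
    [0,0,0],
    [0,0,0],
    [0,0,0],
    [0,0,0]
  ],
  "translation": [
    [0.03,0,0],
    [0,0,0.05],
    [0,0,0.03],
    [0,0,0]
  ],
  "jaw": [0,0,0,0]
}}

```text
clock: 24.4
position: [0.6012, -0.0604, 0.0252]
ee_rot: [0.736, 0.676, 0.0, 0.0]
ft_force: [-4.0, 0.7, 8.0]
grip_width: 0.494
grasp_force: 42.0
```

{"method": "jog_arm", "body": {
  "dr": [
    [0,0,0],
    [0,0,0],
    [0,0,0],
    [0,0,0],
    [0,0,0],
    [0,0,0],
    [0,0,0]
  ],
  "translation": [
    [0,0,0],
    [0,0,0],
    [0,0,0],
    [0,0,0],
    [0,0,0],
    [0,0,0],
    [0,0,0]
  ],
  "jaw": [0.55,0.65,0.75,0.9,1,1,1]
}}

```text
clock: 25.1
position: [0.6009, -0.0605, 0.0242]
ee_rot: [0.737, 0.676, 0.0, 0.0]
ft_force: [-0.2, -0.8, -0.6]
grip_width: 1.0
grasp_force: 0.0
```

{"method": "jog_arm", "body": {
  "dr": [
    [0,0,0],
    [0,0,0],
    [0,0,0],
    [0,0,0],
    [0,0,0],
    [0,0,0]
  ],
  "translation": [
    [0,0,-0.4],
    [0,0,-0.8],
    [0,0,-0.9],
    [0,0,-0.9],
    [0,0,-0.5],
    [0,0,0]
  ],
  "jaw": [1,1,1,1,1,1]
}}

```text
clock: 25.7
position: [0.6021, -0.0605, 0.1138]
ee_rot: [0.737, 0.676, 0.001, 0.001]
ft_force: [0.3, 1.3, -0.1]
grip_width: 1.0
grasp_force: 0.0
```

{"method": "jog_arm", "body": {
  "dr": [
    [0,0,0],
    [0,0,0],
    [0,0,0],
    [0,0,0],
    [0,0,0],
    [0,0,0],
    [0,0,0],
    [0,0,0],
    [0,0,0],
    [0,0,0]
  ],
  "translation": [
    [-0.1,-0.6,0],
    [-0.1,-0.8,0],
    [-0.1,-0.8,0],
    [-0.1,-0.8,0],
    [-0.1,-0.8,0],
    [-0.04,-0.7,0],
    [0,-0.44,0],
    [0,0,0],
    [0,0,0],
    [0,0,0]
  ],
  "jaw": [1,1,1,1,1,1,1,1,1,1]
}}

```text
clock: 26.7
position: [0.4774, -0.0634, 0.1116]
ee_rot: [0.736, 0.676, 0.0, -0.0]
ft_force: [0.1, 0.2, 1.0]
grip_width: 1.003
grasp_force: 0.0
```

```bash
python3 - <<'E'
from h import *
from workcell import manip,optics
o=manip.get_obs(); print(o["clock"],o["position"])
c=optics.camera("wrist"); np.savez("w7.npz",**c); cv2.imwrite("pics/w7.png",c["color"][:,:,::-1])
for X in ([.477,-.0634,.046],):
  uv=c["mtx"]@(c["R"]@np.array(X)+c["t"]); uv=uv[:2]/uv[2]; print(uv)
  for r in ring(c,uv,.046,25): print(r,tool_shift(o,[r[4][0],r[4][1],.010]).round(2))
E
```

```text
26.7 [ 0.47740733 -0.0633938   0.111626  ]
[326.34293148 243.3533122 ]
(np.int32(241), np.int64(23), np.int64(23), (np.float64(327.0), np.float64(241.0)), array([ 0.4776, -0.0617,  0.046 ])) [0.07 0.   4.07]
```

View pics/w7.png

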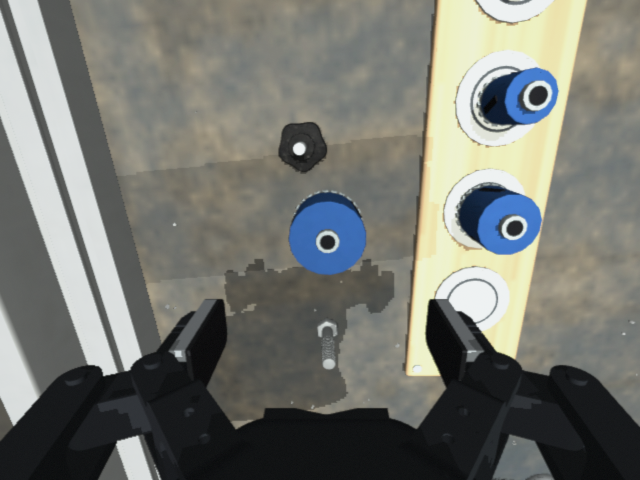

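The 58 mm saw's boss is at (327,241), centred between the fingers. The 34 and 45 mm saws stand on their pads at (495,105) and (480,210), and the last pad at (472,300) is free.

{"method": "jog_arm", "body": {
  "dr": [
    [0,0,0],
    [0,0,0],
    [0,0,0],
    [0,0,0],
    [0,0,0],
    [0,0,0],
    [0,0,0],
    [0,0,0]
  ],
  "translation": [
    [0.05,0,0.6],
    [0,0,0.7],
    [0,0,0.7],
    [0,0,0.7],
    [0,0,0.6],
    [0,0,0.5],
    [0,0,0.25],
    [0,0,0]
  ],
  "jaw": [1,1,1,1,1,1,1,1]
}}

```text
clock: 27.55
position: [0.4765, -0.0621, 0.0097]
ee_rot: [0.736, 0.676, -0.0, -0.001]
ft_force: [-0.8, -0.3, 0.8]
grip_width: 0.996
grasp_force: 0.0
```

{"method": "jog_arm", "body": {
  "dr": [
    [0,0,0],
    [0,0,0],
    [0,0,0],
    [0,0,0],
    [0,0,0],
    [0,0,0],
    [0,0,0],
    [0,0,0]
  ],
  "translation": [
    [0,0,0],
    [0,0,0],
    [0,0,0],
    [0,0,0],
    [0,0,0],
    [0,0,0],
    [0,0,0],
    [0,0,0]
  ],
  "jaw": [0.9,0.8,0.6,0.4,0.2,0.1,0,0]
}}

```text
clock: 28.35
position: [0.4775, -0.0624, 0.0116]
ee_rot: [0.737, 0.676, 0.0, 0.001]
ft_force: [-3.2, 1.1, 10.3]
grip_width: 0.647
grasp_force: 40.0
```

{"method": "jog_arm", "body": {
  "dr": [
    [0,0,0],
    [0,0,0],
    [0,0,0],
    [0,0,0],
    [0,0,0],
    [0,0,0],
    [0,0,0]
  ],
  "translation": [
    [0,0,-0.4],
    [0,0,-0.8],
    [0,0,-0.9],
    [0,0,-0.9],
    [0,0,-1],
    [0,0,0],
    [0,0,0]
  ],
  "jaw": [0,0,0,0,0,0,0]
}}

```text
clock: 29.05
position: [0.4768, -0.0624, 0.1107]
ee_rot: [0.737, 0.676, 0.0, 0.001]
ft_force: [-0.5, 0.5, -1.9]
grip_width: 0.649
grasp_force: 42.9
```

```bash
python3 - <<'E'
from h import *
from workcell import manip
o=manip.get_obs(); print(o["clock"],o["position"],tool_shift(o,[.5945,-.138,o["position"][2]]).round(2))
E
```

```text
29.05 [ 0.47682335 -0.06242767  0.11068756] [-2.61  4.95  0.01]
```

{"method": "jog_arm", "body": {
  "dr": [
    [0,0,0],
    [0,0,0],
    [0,0,0],
    [0,0,0],
    [0,0,0],
    [0,0,0],
    [0,0,0],
    [0,0,0],
    [0,0,0],
    [0,0,0]
  ],
  "translation": [
    [-0.4,0.55,0],
    [-0.4,0.8,0],
    [-0.4,0.8,0],
    [-0.4,0.8,0],
    [-0.4,0.8,0],
    [-0.4,0.7,0],
    [-0.21,0.5,0],
    [0,0,0],
    [0,0,0],
    [0,0,0]
  ],
  "jaw": [0,0,0,0,0,0,0,0,0,0]
}}

```text
clock: 30.05
position: [0.5937, -0.1371, 0.1098]
ee_rot: [0.736, 0.677, -0.0, -0.001]
ft_force: [-0.4, 0.7, -2.0]
grip_width: 0.643
grasp_force: 43.0
```

```bash
python3 - <<'E'
from h import *
from workcell import manip,optics
o=manip.get_obs(); print(o["clock"],o["position"],tool_shift(o,[.5945,-.138,.025]).round(2))
c=optics.camera("wrist"); np.savez("w8.npz",**c); cv2.imwrite("pics/w8.png",c["color"][:,:,::-1])
P=o["position"]; z=P[2]+.0335
uv=c["mtx"]@(c["R"]@np.array([P[0],P[1],z])+c["t"]); uv=uv[:2]/uv[2]; print(uv)
g=cv2.cvtColor(c["color"],cv2.COLOR_RGB2GRAY)
for b,a,ce in blobs(c,g<50,25):
    if np.hypot(*(ce-uv))<16: print("dark",a,ce.round(1),ray(c,ce,z).round(4))
for e in ells(c): print(np.round(e[0],1),np.round(e[1],1),e[2].round(4))
E
```

```text
30.05 [ 0.59369319 -0.13705383  0.10982887] [-0.04  0.04  3.39]
[327.43389861 319.45944798]
dark 407 [325.6 319.9] [ 0.5929 -0.1372  0.1433]
[329.1  -4.7] [61.1 66.4] [0.6082 0.0207 0.013 ]
[327.4 125.4] [27.5 28.6] [ 0.6005 -0.0589  0.013 ]
[328.4 233.3] [82.7 86.7] [ 0.5946 -0.1396  0.013 ]
[328.2 228.2] [44.8 50.2] [ 0.5948 -0.1355  0.013 ]
```

View pics/w8.png

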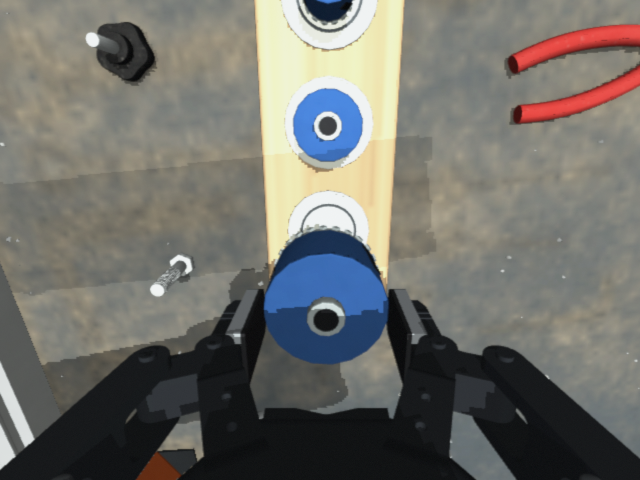

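The 58 mm saw is held level with its boss at (326,320), right at the tool centre; the pad is partly hidden below at (328,230). The 45 mm saw stands centred on its pad at (328,125).

{"method": "jog_arm", "body": {
  "dr": [
    [0,0,0],
    [0,0,0],
    [0,0,0],
    [0,0,0],
    [0,0,0],
    [0,0,0],
    [0,0,0],
    [0,0,0]
  ],
  "translation": [
    [-0.04,0.04,0.6],
    [0,0,0.8],
    [0,0,0.8],
    [0,0,0.6],
    [0,0,0.35],
    [0,0,0.12],
    [0,0,0],
    [0,0,0]
  ],
  "jaw": [0,0,0,0,0,0,0,0]
}}

```text
clock: 30.9
position: [0.5961, -0.1389, 0.0295]
ee_rot: [0.737, 0.676, 0.0, 0.001]
ft_force: [0.7, 0.0, -1.5]
grip_width: 0.647
grasp_force: 43.0
```

{"method": "jog_arm", "body": {
  "dr": [
    [0,0,0],
    [0,0,0],
    [0,0,0]
  ],
  "translation": [
    [0,0,0.05],
    [0,0,0],
    [0,0,0]
  ],
  "jaw": [0,0,0]
}}

```text
clock: 31.2
position: [0.5956, -0.1389, 0.0277]
ee_rot: [0.737, 0.676, 0.0, 0.0]
ft_force: [-0.1, 0.4, -1.9]
grip_width: 0.647
grasp_force: 43.0
```

{"method": "jog_arm", "body": {
  "dr": [
    [0,0,0],
    [0,0,0],
    [0,0,0]
  ],
  "translation": [
    [0.02,-0.03,0.05],
    [0,0,0.03],
    [0,0,0]
  ],
  "jaw": [0,0,0]
}}

```text
clock: 31.5
position: [0.5947, -0.1382, 0.0253]
ee_rot: [0.736, 0.676, -0.0, -0.0]
ft_force: [-0.7, -0.5, -1.5]
grip_width: 0.645
grasp_force: 43.0
```

{"method": "jog_arm", "body": {
  "dr": [
    [0,0,0],
    [0,0,0]
  ],
  "translation": [
    [0,0,0.03],
    [0,0,0]
  ],
  "jaw": [0,0]
}}

```text
clock: 31.7
position: [0.5949, -0.1383, 0.0249]
ee_rot: [0.737, 0.676, -0.0, 0.0]
ft_force: [-1.6, 0.4, 2.2]
grip_width: 0.646
grasp_force: 43.4
```

Contact. Release, rise and back away towards the robot for a clear top view.

{"method": "jog_arm", "body": {
  "dr": [
    [0,0,0],
    [0,0,0],
    [0,0,0],
    [0,0,0],
    [0,0,0],
    [0,0,0]
  ],
  "translation": [
    [0,0,0],
    [0,0,0],
    [0,0,0],
    [0,0,0],
    [0,0,0],
    [0,0,0]
  ],
  "jaw": [0.7,0.8,0.9,1,1,1]
}}

```text
clock: 32.3
position: [0.5948, -0.1383, 0.0247]
ee_rot: [0.737, 0.676, -0.0, 0.0]
ft_force: [0.4, -1.0, 0.8]
grip_width: 1.001
grasp_force: 0.0
```

{"method": "jog_arm", "body": {
  "dr": [
    [0,0,0],
    [0,0,0],
    [0,0,0],
    [0,0,0],
    [0,0,0],
    [0,0,0],
    [0,0,0],
    [0,0,0],
    [0,0,0],
    [0,0,0]
  ],
  "translation": [
    [0,0,-0.4],
    [0,0,-0.8],
    [0,0,-0.9],
    [0,0,-0.9],
    [0,0,-1],
    [0,0,-1],
    [0,-0.5,-1],
    [-0.5,-0.8,-0.5],
    [-0.8,-0.8,0],
    [-0.8,-0.8,0]
  ],
  "jaw": [1,1,1,1,1,1,1,1,1,1]
}}

```text
clock: 33.3
position: [0.5177, -0.1846, 0.1885]
ee_rot: [0.736, 0.677, 0.0, 0.001]
ft_force: [-0.5, -0.5, -0.1]
grip_width: 0.999
grasp_force: 0.0
```

{"method": "jog_arm", "body": {
  "dr": [
    [0,0,0],
    [0,0,0],
    [0,0,0],
    [0,0,0],
    [0,0,0],
    [0,0,0],
    [0,0,0],
    [0,0,0]
  ],
  "translation": [
    [-0.9,-0.9,0],
    [-0.9,-0.9,0],
    [-0.9,-0.9,0],
    [-0.9,-0.5,0],
    [-0.9,0,0],
    [-0.5,0,0],
    [0,0,0],
    [0,0,0]
  ],
  "jaw": [1,1,1,1,1,1,1,1]
}}

```text
clock: 34.1
position: [0.4284, -0.3011, 0.1873]
ee_rot: [0.736, 0.677, 0.0, -0.0]
ft_force: [0.7, 0.1, 0.5]
grip_width: 0.995
grasp_force: 0.0
```

```bash
python3 - <<'E'
from h import *
from workcell import manip,optics
o=manip.get_obs(); print(o["clock"],o["position"])
c=optics.camera("top"); np.savez("t9.npz",**c); cv2.imwrite("pics/t9.png",cv2.resize(c["color"][150:330,160:480,::-1],None,fx=2.4,fy=2.4))
for a,uv,p in saw_boss(c,60,.059): print("saw",a,np.round(uv,1),p.round(4))
w=optics.camera("scene"); cv2.imwrite("pics/s9.png",cv2.resize(w["color"][160:320,240:470,::-1],None,fx=3,fy=3))
for a,uv,p in saw_boss(w,60,.059): print("scene",a,np.round(uv,1),p.round(4))
E
```

```text
34.1 [ 0.42839917 -0.30106201  0.18726723]
saw 97 [299.9 207.6] [0.6084 0.0206 0.059 ]
saw 625 [392.  214.4] [ 0.5947 -0.1387  0.059 ]
saw 292 [346.  211.3] [ 0.6011 -0.0591  0.059 ]
scene 163 [336.8 222.4] [0.5897 0.005  0.059 ]
scene 355 [368.  235.3] [ 0.5996 -0.061   0.059 ]
scene 696 [402.5 258.1] [ 0.5933 -0.1404  0.059 ]
```

View pics/t9.png

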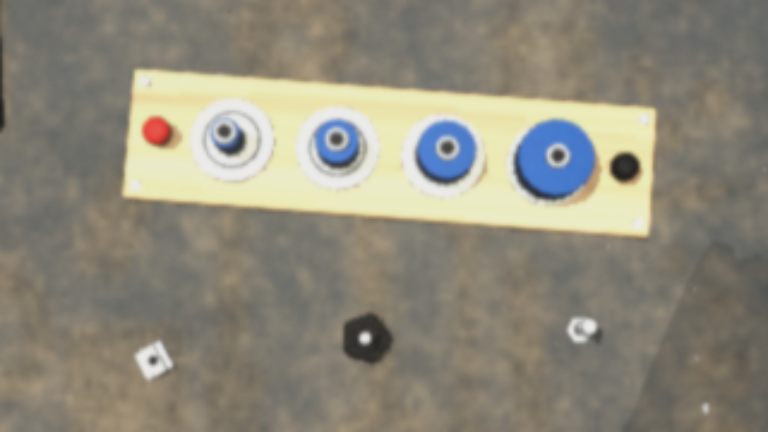

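View pics/s9.png

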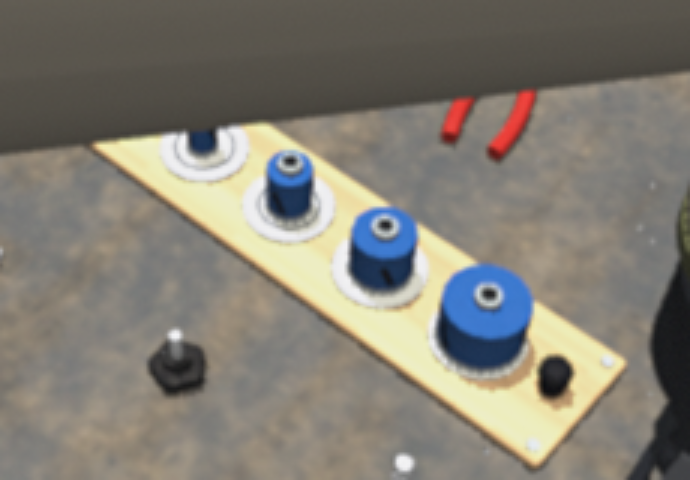

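All four saws stand upright, centred on their pads in size order. In the top crop they are at (226,135), (337,142), (447,150) and (556,158), between the red peg at (157,131) and the black peg at (625,166). The scene crop shows the three nearest the black peg upright, with the top of the 24 mm saw hidden by the arm.

```bash
python3 -c "
from workcell import manip
print(manip.hand_in())"
```

```text
the job is handed in; nothing more can be done
None
```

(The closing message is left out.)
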